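Feel out the stiff runner block

TASK

Three linear-guide runner blocks are in for inspection, and one of them drags clearly harder than the other two. Push the blocks along their rails to feel which it is. Slide the two free-running ones fully home against their end stops; once they are home, push the stiff one along, without gripping it so that you feel its drag alone, off its steel rail until all of it is on the white plastic transport rail in line with it, so that it can go away for cleaning and regreasing.

Things in the scene. Their poses are not given: they have to be found in the camera images.
- plate: dark steel plate 260 x 364 x 12 mm, fixed on the bench; origin: centre of its underside. Three parallel rails, 85 mm apart, are fixed on it along its y axis (to the robot's left), each with one runner block. All three blocks look alike; two slide under a light push of 2 to 4 N, the third takes about 11 N; which is which changes
- block_1 (a joint): travel in m of runner block 1, captive on its rail: 0 = home, touching the rubber buffer of the end stop; grows away from the stop. Up to 0.125 it is wholly on steel; 0.165 = half on the plastic; from 0.206 wholly on the white plastic transport rail; 0.237 = against the plastic's end lip. It stays where it is left
- block_1_top (a point): centre of the top of runner block 1: steel linear-guide carriage with black end caps, 80 mm long (along the rail), 60 wide, top 57 above the bench. y axis: along the rail, from stop to transport rail; z up. Its flat dark end faces, 40 mm to either side along y, stand free from 38 (rail top) to 57 mm above the bench: push there with shut fingers, either way
- stop_1 (a point): buffer face of the end stop of rail 1, on the rail's centre line, at the rail's -y end (robot's right): grey metal clamp 44 mm wide, 15 long with its rubber buffer, top 46 above the bench (11 mm below the blocks' top). A block at home can still be pushed away from it on the strip of its face that shows above the stop
- transport_1 (a point): centre of the top of white plastic transport rail 1, 115 mm long, in line with steel rail 1 (220 mm long) at its +y end (robot's left); y axis along the rail. Both are 28 mm wide, top 38 mm above the bench; a lip 4 mm high stands on the plastic's far end
- block_2 (a joint): travel in m of runner block 2, captive on its rail: 0 = home, touching the rubber buffer of the end stop; grows away from the stop. Up to 0.125 it is wholly on steel; 0.165 = half on the plastic; from 0.206 wholly on the white plastic transport rail; 0.237 = against the plastic's end lip. It stays where it is left
- block_2_top (a point): centre of the top of runner block 2: steel linear-guide carriage with black end caps, 80 mm long (along the rail), 60 wide, top 57 above the bench. y axis: along the rail, from stop to transport rail; z up. Its flat dark end faces, 40 mm to either side along y, stand free from 38 (rail top) to 57 mm above the bench: push there with shut fingers, either way
- stop_2 (a point): buffer face of the end stop of rail 2, on the rail's centre line, at the rail's -y end (robot's right): grey metal clamp 44 mm wide, 15 long with its rubber buffer, top 46 above the bench (11 mm below the blocks' top). A block at home can still be pushed away from it on the strip of its face that shows above the stop
- transport_2 (a point): centre of the top of white plastic transport rail 2, 115 mm long, in line with steel rail 2 (220 mm long) at its +y end (robot's left); y axis along the rail. Both are 28 mm wide, top 38 mm above the bench; a lip 4 mm high stands on the plastic's far end
- block_3 (a joint): travel in m of runner block 3, captive on its rail: 0 = home, touching the rubber buffer of the end stop; grows away from the stop. Up to 0.125 it is wholly on steel; 0.165 = half on the plastic; from 0.206 wholly on the white plastic transport rail; 0.237 = against the plastic's end lip. It stays where it is left
- block_3_top (a point): centre of the top of runner block 3: steel linear-guide carriage with black end caps, 80 mm long (along the rail), 60 wide, top 57 above the bench. y axis: along the rail, from stop to transport rail; z up. Its flat dark end faces, 40 mm to either side along y, stand free from 38 (rail top) to 57 mm above the bench: push there with shut fingers, either way
- stop_3 (a point): buffer face of the end stop of rail 3, on the rail's centre line, at the rail's -y end (robot's right): grey metal clamp 44 mm wide, 15 long with its rubber buffer, top 46 above the bench (11 mm below the blocks' top). A block at home can still be pushed away from it on the strip of its face that shows above the stop
- transport_3 (a point): centre of the top of white plastic transport rail 3, 115 mm long, in line with steel rail 3 (220 mm long) at its +y end (robot's left); y axis along the rail. Both are 28 mm wide, top 38 mm above the bench; a lip 4 mm high stands on the plastic's far end

How it is judged:
By the outcome, as a careful person would: the job done as asked, in the order asked, and still so for the second after the job is handed in, with the robot touching nothing.
It also fails if it takes over 58 s, if anything falls off the work surface, if the arm or the gripper's body presses on something with over 40 N, if the wrist force passes 120 N, or if a joint passes its speed limit or range.

ROBOT

A 7-joint arm with a two-finger parallel gripper is mounted at the origin on a cart in front of the work surface, level with it; the furniture and walls round the work are solid. World frame = base frame: x ahead of the robot, y to its left, z up, the work surface at z = 0. Lengths are in m, angles in rad, forces in N, time in s.
With the tool pointing down it reaches from about 0.425 to 0.925 m from the base axis. Payload 6.8 kg.
Tool frame: the origin (TCP) lies midway between the tips of the shut fingers; the grasp point (between the pads) lies 19 mm behind it; z points along the fingers, y is the line along which they close (so a half turn about z gives the same grasp; the last joint's range is limited). The gripper opens to 85 mm and grips with 20 to 120 N. Pads are 22 mm wide; open, the fingers measure 114 mm over their backs; the gripper's body (76 mm by 85 mm) begins 54 mm behind the grasp point. The pads swing forward as they close: fully open they stand 13 mm farther back than shut.
Start: joints at [1.065, 0.477, 0.022, 1.555, -0.011, 1.109, -0.083], TCP at [0.261, -0.622, 0.231] pointing down, gripper open.
Joint ranges: [-2.96, 2.96], [-0.34, 2.1], [-1.41, 1.46], [0.24, 2.44], [-1.37, 4.51], [0.17, 1.92], [-2.96, 2.96]. Speed limits (rad/s): [2.39, 2.39, 3.14, 3.14, 3.14, 3.14, 3.14].

INTERFACE

Orientations are given as a unit quaternion [w, x, y, z].
In Python, from station import bot, imaging gives the robot as it stands.
- The arm moves only by the tool move_arm, never from a script. Its argument "commands" is a list that holds one entry, the list of rows, each a list of 7 numbers: the shift along the tool's x, y, z in m, then the turn, a rotation vector about the tool's x, y, z in degrees, then the finger opening in m, from 0 to 0.0854. In form: [[[x, y, z, rx, ry, rz, grip], ...]]. A call has 1 to 20 rows; each row shifts and turns the commanded pose from where the row before left it, along the tool's axes as they then stand; what a row does not reach is not made up. A row lasts 1/8 s, in which the tool goes at most 62.5 mm and 10.7 degrees, less where a joint would pass 70% of its speed; a pose out of reach is approached as far as the arm can. A call is refused whole if a number of a shift passes 0.0625 or a number of a turn 10.7, either way. A call with a gripper value outside its range is refused whole. The fingers move at their own pace and stop on an object; "squeeze" is the grip in N (left out, the last holds). Time passes only in rows, so rows that do not move let the fingers close. It gives the time, the measured TCP pose, the force, the opening and the grip force at its end, in the units of the state.
- bot.get_obs(): the state, without advancing time (a new reading comes with each control period).
- imaging.read_camera(name): name is "scene" or "top" or "wrist"; returns the picture (384x512x3 uint8, red, green, blue); there is no depth.
- imaging.calibration(name): a dict with "intrinsics" (3x3 intrinsics, pixels), "extrinsics" (4x4, takes a point from camera to world coordinates); the wrist camera has in their place "mount" (4x4, takes a point from camera to tool coordinates, whose origin is the TCP and whose axes are the flange's). Camera axes: x right, y down, z forward; pixel columns grow to the right and rows downward; lengths in m; the calibration is good to about 2 mm. A picture is of the moment at which its call begins: read the wrist's pose just before it. calibration takes no time and is no camera call.
- bot.hand_in(): hands the job in; it is judged then, once.
The state is a dict: "t": time; "q": joint angles; "joint_vel": joint speeds; "joint_torque": joint torques, N m; "eef_pos": TCP position; "tool_rot": TCP orientation; "contact_force": force on the tool from outside, world axes, zero at the start; "torque": the same for the moment, N m; "gripper_width": opening from 0.0 (shut) to 1.0 (fully open); "grasp_force": force on a finger pad.
Only numpy, scipy, OpenCV 4.12 (cv2) and the standard library are available. Lean on these libraries where they do the work, as an engineer would, in place of code of your own. Each camera call takes 0.05 s, during which the arm holds its last target. There are 200 camera calls.

## Working session

There is one attempt and no reset: what is moved stays moved. The work goes in short steps, Python scripts to look and compute and a tool call to move; the robot and the scene stay as the last step left them, time stands still between calls to the robot, and variables do not carry over. Pictures are saved under pics/ and viewed, at most 10 in all, crops included, and the job is handed in when it is done.

Besides the shell and the picture viewer there is one more tool, called by a JSON object that holds its "fn" and its "kwargs", one argument or row to a line. move_arm: Moves the arm, as the interface text tells. Its arguments: {"type":"object","properties":{"commands":{"type":"array","items":{"type":"array","items":{"type":"array","items":{"type":"number"}}}},"squeeze":{"type":"number"}},"required":["commands"]}

```bash
mkdir -p pics; python3 - <<'E'
from station import bot, imaging
import cv2,numpy as np
np.set_printoptions(precision=4,suppress=True)
o=bot.get_obs();print(o['t'],o['eef_pos'],o['tool_rot'],o['contact_force'])
for n in('top','scene'):
    im=imaging.read_camera(n);cv2.imwrite(f'pics/{n}0.png',cv2.resize(im[:,:,::-1],(800,600),interpolation=cv2.INTER_CUBIC))
    c=imaging.calibration(n);print(n,c['intrinsics'],c['extrinsics'])
E
```

```text
0.0 [ 0.2613 -0.6218  0.2304] [-0.0009  0.9803  0.1976 -0.0002] [ 0.3931 -0.665   0.6958]
top [[425.1632   0.     262.6941]
 [  0.     425.1632 192.2538]
 [  0.       0.       1.    ]] [[ 0.0063 -0.9888  0.1492  0.4201]
 [-1.     -0.0059  0.0032  0.0441]
 [-0.0023 -0.1492 -0.9888  0.9053]
 [ 0.      0.      0.      1.    ]]
scene [[409.1032   0.     256.399 ]
 [  0.     409.1032 189.3432]
 [  0.       0.       1.    ]] [[-0.4939 -0.4188  0.762  -0.106 ]
 [-0.8695  0.2378 -0.4329  0.4271]
 [ 0.0001 -0.8764 -0.4816  0.472 ]
 [ 0.      0.      0.      1.    ]]
```

View pics/top0.png

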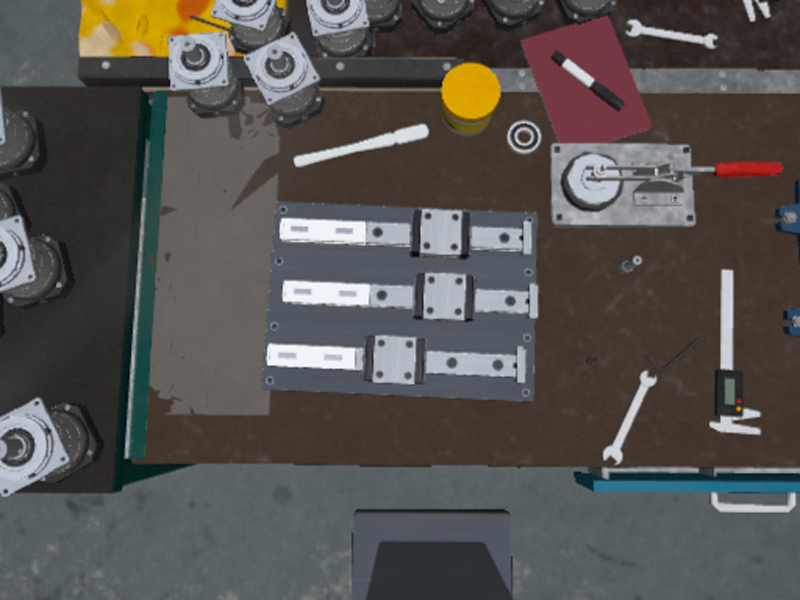

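View pics/scene0.png

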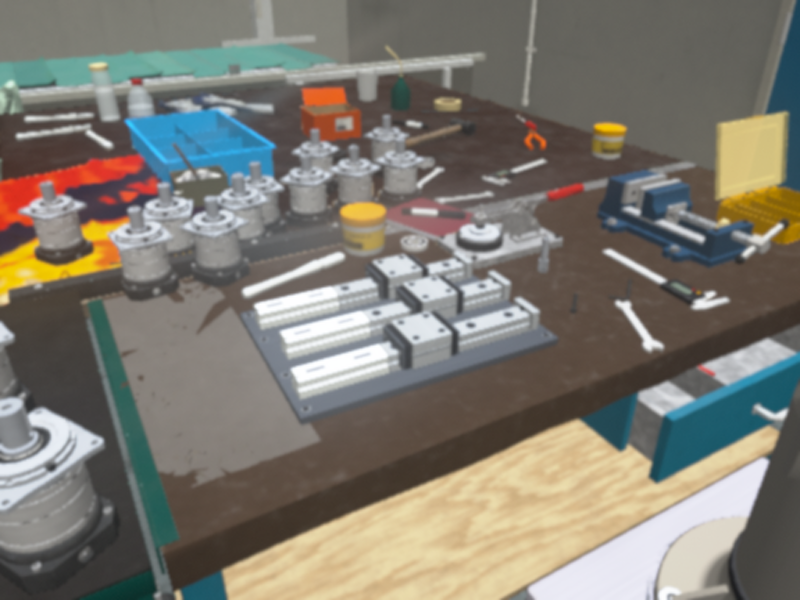

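Top view (800x600 pixels): the far block spans u 413–469 at v≈233, the middle 415–473 at v≈296 and the near 366–424 at v≈360. Stop buffers are at about u 524, 530 and 517. All blocks sit on steel, clear of their stops.

```bash
cat > h.py <<'E'
from station import bot, imaging
import numpy as np
np.set_printoptions(precision=4,suppress=True)
def px(u,v,z,n='top',s=1.5625):
    c=imaging.calibration(n);K=c['intrinsics'];E=np.array(c['extrinsics'])
    d=E[:3,:3]@np.linalg.solve(K,[(u+.5)/s-.5,(v+.5)/s-.5,1]);return E[:3,3]+d*(z-E[2,3])/d[2]
E
python3 - <<'E'
from h import *
P={'far':[(413,233,.057),(469,233,.057),(524,238,.046),(282,229,.038),(366,232,.038)],
'mid':[(415,296,.057),(473,297,.057),(530,301,.046),(284,291,.038),(369,294,.038)],
'near':[(366,360,.057),(424,361,.057),(517,365,.046),(267,355,.038),(355,357,.038)]}
for k,l in P.items():
    print(k,*[px(*p)[:2] for p in l])
print('plate corners',*[px(u,v,.012)[:2] for u,v in((277,203),(537,213),(534,400),(263,389))])
print('obst',*[px(u,v,.1)[:2] for u,v in((470,130),(552,225),(695,225))])
from scipy.spatial.transform import Rotation as R
o=bot.get_obs();print(R.from_quat(np.roll(o['tool_rot'],-1)).as_matrix())
E
```

```text
far [0.6379 0.0445] [ 0.6383 -0.029 ] [ 0.6347 -0.1028] [0.6473 0.2204] [0.6438 0.1075]
mid [0.5542 0.0414] [ 0.5534 -0.0336] [ 0.5502 -0.109 ] [0.5629 0.2148] [0.5595 0.1022]
near [0.4713 0.1034] [0.4705 0.0295] [ 0.4667 -0.0906] [0.4781 0.234 ] [0.4762 0.1191]
plate corners [0.6912 0.234 ] [ 0.6789 -0.1273] [ 0.4223 -0.1177] [0.4346 0.2433]
obst [ 0.7621 -0.0275] [ 0.6381 -0.1288] [ 0.6391 -0.3069]
[[ 0.9219  0.3874 -0.0007]
 [ 0.3874 -0.9219  0.0015]
 [-0.0001 -0.0017 -1.    ]]
```

{"fn": "move_arm", "kwargs": {
  "commands": [
    [[0,0,0,0,0,8.23,0],[0,0,0,0,0,8.23,0],[0,0,0,0,0,8.23,0],[0.029,-0.041,0,0,0,0,0],[0.029,-0.041,0,0,0,0,0],[0.029,-0.041,0,0,0,0,0],[0.029,-0.041,0,0,0,0,0],[0.029,-0.041,0,0,0,0,0],[0.029,-0.041,0,0,0,0,0],[0.029,-0.041,0,0,0,0,0],[0.029,-0.041,0,0,0,0,0]]
  ],
  "squeeze": 40
}}

```text
t: 1.48
eef_pos: [0.5048, -0.3007, 0.231]
tool_rot: [-0.0, 1.0, -0.017, -0.0]
contact_force: [-0.5, 0.1, 0.8]
gripper_width: 0.001
grasp_force: 0.0
```

{"fn": "move_arm", "kwargs": {
  "commands": [
    [[-0.004,-0.045,0,0,0,0,0],[-0.004,-0.045,0,0,0,0,0],[-0.004,-0.045,0,0,0,0,0],[-0.004,-0.045,0,0,0,0,0],[-0.004,-0.045,0,0,0,0,0],[-0.004,-0.045,0,0,0,0,0],[-0.004,-0.045,0,0,0,0,0],[-0.005,-0.045,0,0,0,0,0],[-0.005,-0.045,0,0,0,0,0],[-0.006,-0.045,0,0,0,0,0],[0,0,0.05,0,0,0,0],[0,0,0.05,0,0,0,0],[0,0,0.04,0,0,0,0],[0,0,0.02,0,0,0,0],[0,0,0,0,0,0,0]]
  ]
}}

```text
t: 3.35
eef_pos: [0.4738, 0.1485, 0.0698]
tool_rot: [0.001, 1.0, -0.016, -0.002]
contact_force: [-0.1, -0.4, 0.2]
gripper_width: 0.003
grasp_force: 0.0
```

```bash
python3 - <<'E'
from h import *
import cv2
o=bot.get_obs();print(o['eef_pos'],o['contact_force'])
im=imaging.read_camera('top');cv2.imwrite('pics/t1.png',cv2.resize(im[110:270,150:360,::-1],None,fx=3.8,fy=3.7,interpolation=cv2.INTER_CUBIC))
E
```

```text
[0.4738 0.1485 0.0698] [-0.1074 -0.3539  0.1699]
```

View pics/t1.png

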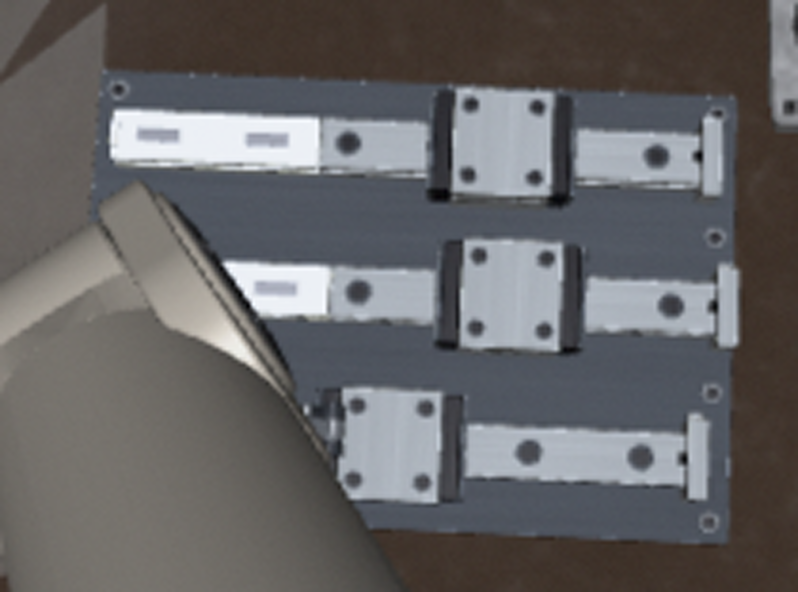

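{"fn": "move_arm", "kwargs": {
  "commands": [
    [[0,0,0.0255,0,0,0,0],[0,0.004,0,0,0,0,0],[0,0.004,0,0,0,0,0],[0,0.004,0,0,0,0,0],[0,0.004,0,0,0,0,0],[0,0.004,0,0,0,0,0],[0,0.004,0,0,0,0,0],[0,0.004,0,0,0,0,0],[0,0.004,0,0,0,0,0],[0,0.004,0,0,0,0,0]]
  ]
}}

```text
t: 4.65
eef_pos: [0.474, 0.1137, 0.0458]
tool_rot: [-0.0, 1.0, -0.016, 0.0]
contact_force: [0.5, 3.3, -0.6]
gripper_width: -0.001
grasp_force: 1.5
```

{"fn": "move_arm", "kwargs": {
  "commands": [
    [[0,0.004,0,0,0,0,0],[0,0.004,0,0,0,0,0],[0,0.004,0,0,0,0,0]]
  ]
}}

```text
t: 5.03
eef_pos: [0.4735, 0.1008, 0.0458]
tool_rot: [0.0, 1.0, -0.017, -0.0]
contact_force: [-1.2, 3.5, -0.8]
gripper_width: 0.005
grasp_force: 1.6
```

{"fn": "move_arm", "kwargs": {
  "commands": [
    [[0,0.004,0,0,0,0,0],[0,0.004,0,0,0,0,0]]
  ]
}}

```text
t: 5.28
eef_pos: [0.4732, 0.0928, 0.0458]
tool_rot: [0.0, 1.0, -0.017, -0.0]
contact_force: [-0.3, 3.3, -0.8]
gripper_width: -0.0
grasp_force: 1.6
```

{"fn": "move_arm", "kwargs": {
  "commands": [
    [[0,0.007,0,0,0,0,0],[0,0.007,0,0,0,0,0],[0,0.007,0,0,0,0,0],[0,0.007,0,0,0,0,0],[0,0.007,0,0,0,0,0],[0,0.007,0,0,0,0,0],[0,0.007,0,0,0,0,0],[0,0.007,0,0,0,0,0],[0,0.007,0,0,0,0,0],[0,0.005,0,0,0,0,0],[0,0.003,0,0,0,0,0]]
  ]
}}

```text
t: 6.65
eef_pos: [0.471, 0.0217, 0.0458]
tool_rot: [0.0, 1.0, -0.017, 0.0]
contact_force: [-3.0, 4.4, -0.5]
gripper_width: -0.0
grasp_force: 1.8
```

{"fn": "move_arm", "kwargs": {
  "commands": [
    [[0,0.003,0,0,0,0,0],[0,0.003,0,0,0,0,0]]
  ]
}}

```text
t: 6.9
eef_pos: [0.4708, 0.0161, 0.0458]
tool_rot: [-0.0, 1.0, -0.016, -0.0]
contact_force: [-2.6, 3.7, 0.2]
gripper_width: 0.001
grasp_force: 1.8
```

{"fn": "move_arm", "kwargs": {
  "commands": [
    [[0,0.003,0,0,0,0,0]]
  ]
}}

```text
t: 7.02
eef_pos: [0.4706, 0.013, 0.0458]
tool_rot: [0.0, 1.0, -0.016, -0.0]
contact_force: [-2.0, 4.3, 1.0]
gripper_width: -0.001
grasp_force: 1.8
```

{"fn": "move_arm", "kwargs": {
  "commands": [
    [[0,0.003,0,0,0,0,0]]
  ]
}}

```text
t: 7.15
eef_pos: [0.4705, 0.0099, 0.0458]
tool_rot: [0.0, 1.0, -0.017, -0.0]
contact_force: [-2.5, 3.2, 0.6]
gripper_width: 0.002
grasp_force: 1.8
```

{"fn": "move_arm", "kwargs": {
  "commands": [
    [[0,0.003,0,0,0,0,0]]
  ]
}}

```text
t: 7.28
eef_pos: [0.4705, 0.007, 0.0458]
tool_rot: [-0.0, 1.0, -0.017, 0.0]
contact_force: [-2.6, 3.3, 0.8]
gripper_width: 0.003
grasp_force: 2.0
```

{"fn": "move_arm", "kwargs": {
  "commands": [
    [[0,0.002,0,0,0,0,0]]
  ]
}}

```text
t: 7.4
eef_pos: [0.4705, 0.0066, 0.0458]
tool_rot: [-0.001, 1.0, -0.016, 0.0]
contact_force: [-3.7, 10.8, 0.7]
gripper_width: 0.002
grasp_force: 5.5
```

{"fn": "move_arm", "kwargs": {
  "commands": [
    [[0,0.002,0,0,0,0,0]]
  ]
}}

```text
t: 7.52
eef_pos: [0.4704, 0.0063, 0.0459]
tool_rot: [-0.002, 1.0, -0.015, 0.0]
contact_force: [-4.3, 16.3, -0.2]
gripper_width: -0.001
grasp_force: 7.7
```

{"fn": "move_arm", "kwargs": {
  "commands": [
    [[0,-0.01,0,0,0,0,0],[0,-0.02,0,0,0,0,0],[0,0,-0.05,0,0,0,0],[0.04,-0.027,0,0,0,0,0],[0.043,-0.028,0,0,0,0,0],[0,0,0.03,0,0,0,0],[0,0,0.02,0,0,0,0],[0,0.004,0,0,0,0,0],[0,0.004,0,0,0,0,0],[0,0.004,0,0,0,0,0],[0,0.004,0,0,0,0,0],[0,0.004,0,0,0,0,0],[0,0.004,0,0,0,0,0]]
  ]
}}

```text
t: 9.15
eef_pos: [0.5554, 0.061, 0.046]
tool_rot: [-0.0, 1.0, -0.017, 0.0]
contact_force: [-0.4, 0.2, 0.3]
gripper_width: 0.002
grasp_force: 0.0
```

{"fn": "move_arm", "kwargs": {
  "commands": [
    [[0,0.004,0,0,0,0,0],[0,0.004,0,0,0,0,0]]
  ]
}}

```text
t: 9.4
eef_pos: [0.5552, 0.0567, 0.0459]
tool_rot: [-0.002, 1.0, -0.016, 0.0]
contact_force: [-0.3, 12.0, -2.8]
gripper_width: 0.003
grasp_force: 4.7
```

{"fn": "move_arm", "kwargs": {
  "commands": [
    [[0,0.004,0,0,0,0,0],[0,0.004,0,0,0,0,0]]
  ]
}}

```text
t: 9.65
eef_pos: [0.5549, 0.0503, 0.0459]
tool_rot: [-0.003, 1.0, -0.015, 0.0]
contact_force: [-0.2, 11.1, -2.6]
gripper_width: -0.001
grasp_force: 4.8
```

{"fn": "move_arm", "kwargs": {
  "commands": [
    [[0,-0.01,0,0,0,0,0],[0,-0.02,0,0,0,0,0],[0,0,-0.05,0,0,0,0],[0.042,-0.003,0,0,0,0,0],[0.042,-0.003,0,0,0,0,0],[0,0,0.03,0,0,0,0],[0,0,0.02,0,0,0,0],[0,0.004,0,0,0,0,0],[0,0.004,0,0,0,0,0],[0,0.004,0,0,0,0,0],[0,0.004,0,0,0,0,0],[0,0.004,0,0,0,0,0],[0,0.004,0,0,0,0,0]]
  ]
}}

```text
t: 11.28
eef_pos: [0.6396, 0.0553, 0.0464]
tool_rot: [-0.001, 1.0, -0.016, 0.001]
contact_force: [0.2, 2.7, 2.2]
gripper_width: -0.0
grasp_force: 1.8
```

{"fn": "move_arm", "kwargs": {
  "commands": [
    [[0,0.004,0,0,0,0,0],[0,0.004,0,0,0,0,0]]
  ]
}}

```text
t: 11.52
eef_pos: [0.6392, 0.0466, 0.0463]
tool_rot: [-0.0, 1.0, -0.016, 0.0]
contact_force: [0.8, 2.4, 5.3]
gripper_width: 0.002
grasp_force: 2.1
```

{"fn": "move_arm", "kwargs": {
  "commands": [
    [[0,0.004,0,0,0,0,0],[0,0.004,0,0,0,0,0]]
  ]
}}

```text
t: 11.78
eef_pos: [0.6389, 0.0383, 0.046]
tool_rot: [-0.0, 1.0, -0.017, 0.0]
contact_force: [0.6, 2.6, 6.2]
gripper_width: -0.004
grasp_force: 2.1
```

{"fn": "move_arm", "kwargs": {
  "commands": [
    [[0,0.006,0,0,0,0,0],[0,0.006,0,0,0,0,0],[0,0.006,0,0,0,0,0],[0,0.006,0,0,0,0,0],[0,0.006,0,0,0,0,0],[0,0.004,0,0,0,0,0],[0,0.003,0,0,0,0,0]]
  ]
}}

```text
t: 12.65
eef_pos: [0.6373, 0.0013, 0.0457]
tool_rot: [0.0, 1.0, -0.017, -0.0]
contact_force: [0.1, 3.4, 4.5]
gripper_width: 0.003
grasp_force: 2.0
```

{"fn": "move_arm", "kwargs": {
  "commands": [
    [[0,0.003,0,0,0,0,0]]
  ]
}}

```text
t: 12.78
eef_pos: [0.6372, -0.0014, 0.0457]
tool_rot: [-0.0, 1.0, -0.016, -0.0]
contact_force: [0.1, 2.8, 4.4]
gripper_width: 0.004
grasp_force: 1.9
```

{"fn": "move_arm", "kwargs": {
  "commands": [
    [[0,0.003,0,0,0,0,0]]
  ]
}}

```text
t: 12.9
eef_pos: [0.6371, -0.0042, 0.0457]
tool_rot: [-0.0, 1.0, -0.016, -0.0]
contact_force: [-0.2, 8.0, 4.7]
gripper_width: 0.004
grasp_force: 5.0
```

{"fn": "move_arm", "kwargs": {
  "commands": [
    [[0,0.002,0,0,0,0,0]]
  ]
}}

```text
t: 13.02
eef_pos: [0.6371, -0.0042, 0.0458]
tool_rot: [-0.001, 1.0, -0.016, 0.0]
contact_force: [0.7, 8.7, 2.5]
gripper_width: -0.001
grasp_force: 4.8
```

{"fn": "move_arm", "kwargs": {
  "commands": [
    [[0,0.002,0,0,0,0,0]]
  ]
}}

```text
t: 13.15
eef_pos: [0.6371, -0.0043, 0.0459]
tool_rot: [-0.002, 1.0, -0.015, 0.0]
contact_force: [0.2, 11.5, 2.7]
gripper_width: 0.001
grasp_force: 6.3
```

{"fn": "move_arm", "kwargs": {
  "commands": [
    [[0,-0.01,0,0,0,0,0],[0,-0.02,0,0,0,0,0],[0,0,-0.06,0,0,0,0],[-0.042,0.049,0,0,0,0,0],[-0.042,0.049,0,0,0,0,0],[0,0,0,0,0,0,0]]
  ]
}}

```text
t: 13.9
eef_pos: [0.5493, -0.0755, 0.105]
tool_rot: [0.002, 1.0, -0.02, -0.002]
contact_force: [1.1, 0.9, 0.3]
gripper_width: -0.005
grasp_force: 0.0
```

```bash
python3 - <<'E'
from h import *
import cv2
for n in ('top','scene'):
    im=imaging.read_camera(n)
    c=im[110:270,150:360] if n=='top' else im[130:290,140:380]
    cv2.imwrite(f'pics/{n}2.png',cv2.resize(c[:,:,::-1],None,fx=3.3,fy=3.3,interpolation=cv2.INTER_CUBIC))
E
```

```text
(no output)
```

View pics/top2.png

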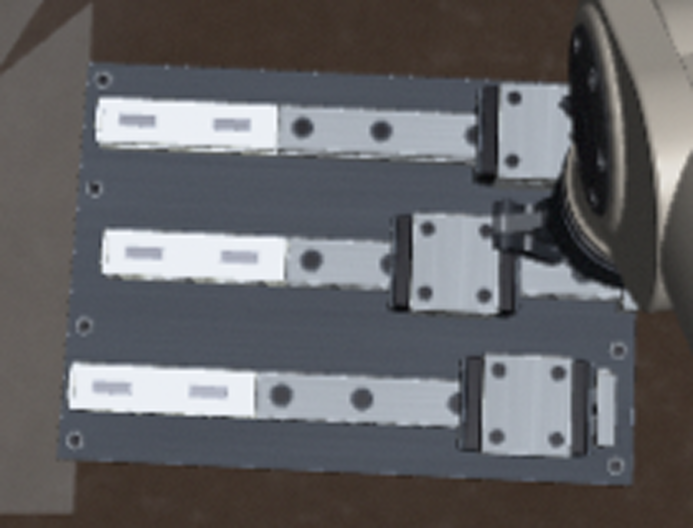

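View pics/scene2.png

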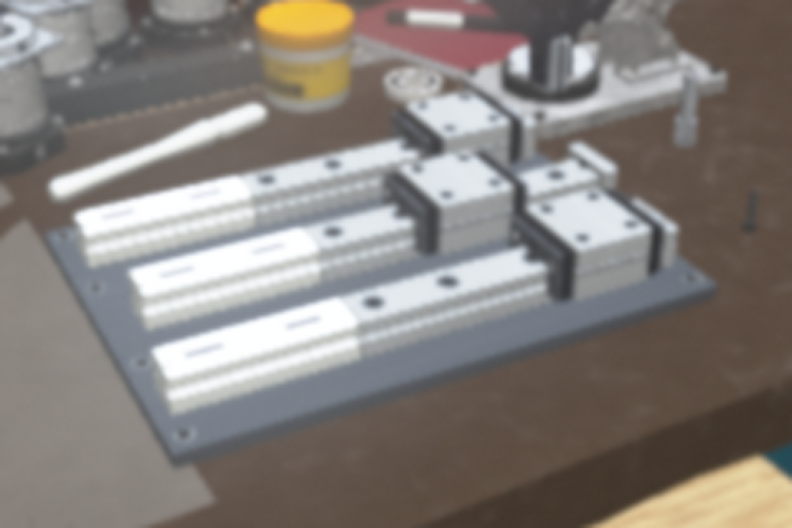

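Near and far blocks are home: their end caps sit against the stops (near crop u≈588 against the stop at 597). The middle one is stiff and still at mid-rail. Now lowering behind it and pushing.

{"fn": "move_arm", "kwargs": {
  "commands": [
    [[0,0,0.03,0,0,0,0],[0,0,0.02,0,0,0,0],[0,0,0.009,0,0,0,0],[0,0,0,0,0,0,0],[0,-0.004,0,0,0,0,0],[0,-0.004,0,0,0,0,0],[0,-0.004,0,0,0,0,0],[0,-0.004,0,0,0,0,0],[0,-0.004,0,0,0,0,0],[0,-0.004,0,0,0,0,0],[0,-0.004,0,0,0,0,0]]
  ]
}}

```text
t: 15.38
eef_pos: [0.5545, -0.0474, 0.047]
tool_rot: [0.003, 1.0, -0.018, -0.0]
contact_force: [0.8, -11.3, 1.4]
gripper_width: -0.002
grasp_force: 5.4
```

{"fn": "move_arm", "kwargs": {
  "commands": [
    [[0,-0.005,0,0,0,0,0],[0,-0.005,0,0,0,0,0],[0,-0.005,0,0,0,0,0],[0,-0.005,0,0,0,0,0]]
  ]
}}

```text
t: 15.88
eef_pos: [0.5553, -0.0274, 0.047]
tool_rot: [0.003, 1.0, -0.019, -0.0]
contact_force: [1.1, -11.2, 1.3]
gripper_width: -0.0
grasp_force: 5.5
```

{"fn": "move_arm", "kwargs": {
  "commands": [
    [[0,-0.006,0,0,0,0,0],[0,-0.006,0,0,0,0,0],[0,-0.006,0,0,0,0,0],[0,-0.006,0,0,0,0,0],[0,-0.006,0,0,0,0,0],[0,-0.006,0,0,0,0,0],[0,-0.006,0,0,0,0,0],[0,-0.006,0,0,0,0,0],[0,-0.006,0,0,0,0,0]]
  ]
}}

```text
t: 17.0
eef_pos: [0.5574, 0.0265, 0.047]
tool_rot: [0.003, 1.0, -0.019, 0.0]
contact_force: [1.7, -10.4, 3.2]
gripper_width: -0.003
grasp_force: 5.6
```

{"fn": "move_arm", "kwargs": {
  "commands": [
    [[0,-0.006,0,0,0,0,0],[0,-0.006,0,0,0,0,0],[0,-0.006,0,0,0,0,0],[0,-0.006,0,0,0,0,0]]
  ]
}}

```text
t: 17.5
eef_pos: [0.5584, 0.0504, 0.047]
tool_rot: [0.003, 1.0, -0.019, 0.0]
contact_force: [1.4, -11.9, 2.3]
gripper_width: -0.003
grasp_force: 5.6
```

{"fn": "move_arm", "kwargs": {
  "commands": [
    [[0,-0.006,0,0,0,0,0],[0,-0.006,0,0,0,0,0],[0,-0.006,0,0,0,0,0],[0,-0.006,0,0,0,0,0],[0,-0.004,0,0,0,0,0]]
  ]
}}

```text
t: 18.12
eef_pos: [0.5595, 0.0786, 0.047]
tool_rot: [0.003, 1.0, -0.018, 0.0]
contact_force: [2.2, -11.6, 2.8]
gripper_width: -0.001
grasp_force: 5.6
```

{"fn": "move_arm", "kwargs": {
  "commands": [
    [[0,-0.006,0,0,0,0,0],[0,-0.006,0,0,0,0,0],[0,-0.006,0,0,0,0,0],[0,-0.005,0,0,0,0,0],[0,-0.004,0,0,0,0,0]]
  ]
}}

```text
t: 18.75
eef_pos: [0.5606, 0.1054, 0.047]
tool_rot: [0.003, 1.0, -0.019, 0.0]
contact_force: [1.7, -10.6, 2.9]
gripper_width: 0.001
grasp_force: 5.7
```

{"fn": "move_arm", "kwargs": {
  "commands": [
    [[0,0.02,0,0,0,0,0],[0,0.03,0,0,0,0,0],[0,0,-0.04,0,0,0,0],[0,0,-0.06,0,0,0,0],[0,0.06,-0.03,0,0,0,0],[0,0.06,0,0,0,0,0],[0,0.06,0,0,0,0,0],[0,0.06,0,0,0,0,0],[0,0.06,0,0,0,0,0],[0,0,0,0,0,0,0]]
  ]
}}

```text
t: 20.0
eef_pos: [0.5458, -0.2426, 0.1744]
tool_rot: [0.001, 1.0, -0.022, -0.0]
contact_force: [0.1, 0.5, -0.1]
gripper_width: -0.004
grasp_force: 0.0
```

```bash
python3 - <<'E'
from h import *
import cv2
im=imaging.read_camera('top');cv2.imwrite('pics/t3.png',cv2.resize(im[120:260,160:360,::-1],None,fx=4,fy=4,interpolation=cv2.INTER_CUBIC))
E
```

```text
(no output)
```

View pics/t3.png

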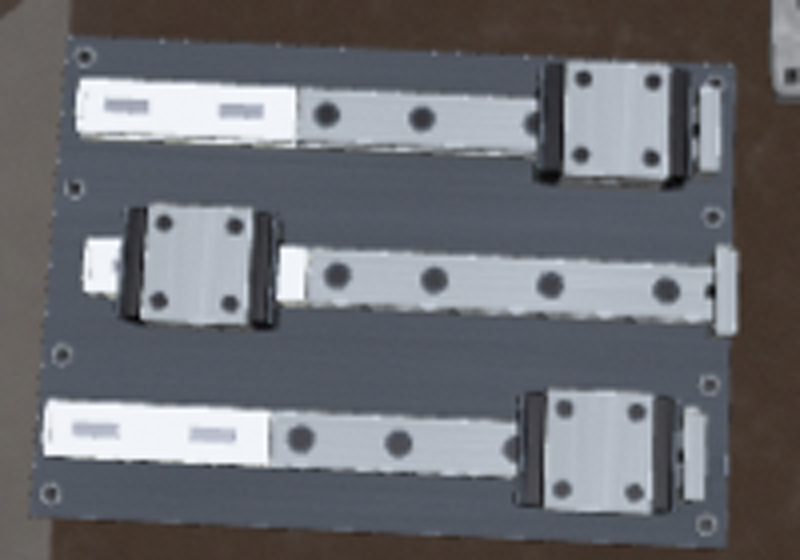

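The middle block is wholly on the white rail, with white showing at both its ends (crop u 83–120 and 276–307). The near and far blocks are at their buffers. One quick number check before handing in.

```bash
python3 - <<'E'
from h import *
f=lambda u,v,z: px((u+.5)/4-.5+160,(v+.5)/4-.5+120,z,s=1)[1]
for n,b,e,v in(('far',297,540,118),('near',270,519,442),('mid',307,123,265)): 
    print(n,.125-(f(b,v,.038)-f(e,v,.057)))
E
```

```text
far -0.0008806923436653069
near -0.0005837369711734208
mid 0.21682253339666965
```

```bash
python3 -c "
from station import bot
print(bot.hand_in())"
```

```text
the job is handed in; nothing more can be done
None
```

The stiff block was the middle one, at about 11 N against roughly 3 N for the other two; those two were pushed home first, then it was pushed wholly onto its white transport rail (travel about 0.217 m), and the job is handed in.

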